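# Free a sample carousel and seat it on its drive studs

## Robot

A 6-joint arm with a two-finger parallel gripper is mounted at the origin on a cart in front of the work surface, level with it; the furniture and walls round the work are solid. World frame = base frame: x ahead of the robot, y to its left, z up, the work surface at z = 0. Lengths are in m, angles in rad, forces in N, time in s.
With the tool pointing down it reaches from about 0.3 to 0.75 m from the base axis. Payload 8.5 kg.
Tool frame: the origin (TCP) lies on the centre line of the jaws, within the pads' length; the fingertips stand 8 mm ahead of it and the grasp point (between the pads) lies 11 mm behind it; z points along the fingers, y is the line along which they close (so a half turn about z gives the same grasp; the last joint's range is limited). The gripper opens to 88 mm and grips with 3 to 60 N. Pads are 18 mm wide; open, the fingers measure 123 mm over their backs; the gripper's body (75 mm by 187 mm) begins 45 mm behind the grasp point.
Start: joints at [-1.511, 0.381, 1.297, -0, 1.464, -0.215], TCP at [0.149, -0.529, 0.247] pointing down, gripper open.
Joint ranges: [-3.11, 3.11], [-0.89, 2.33], [0.22, 2.48], [-1.42, 4.56], [0.17, 2.85], [-2.88, 2.88]. Speed limits (rad/s): [2.39, 2.39, 3.14, 3.14, 3.14, 3.14].

## Interface

Orientations are given as a rotation vector (axis times angle).
In Python, from cell import manip, jaws, camera, order gives the robot as it stands. Calls block until the motion is done:
- manip.move_to(position, orientation): joint-space move of the TCP to a pose.
- manip.servo_line(position, ori=None, rate=0.15): straight line of the TCP; ori=None keeps the orientation; rate is the mean speed in m/s.
- manip.movej(angles): joint-space move.
- jaws.gripper_to(opening): opening from 0.0 (shut) to 1.0 (fully open); the grip force is fixed at half the most; returns when the fingers have stopped.
- manip.sleep(seconds).
- manip.solve_ik(position, orientation): joint angles nearest the present ones, or None.
- camera(name): name is "scene" or "side" or "wrist"; returns a dict with "frame" (480x640x3 uint8, red, green, blue), "z_map" (480x640 float32, m along the optical axis (not along the pixel's ray), 0 where there is no reading), "vfov" (degrees; the focal length in pixels is half the picture's height over the tangent of half this angle, whatever the lens; pixels are square), "cx", "cy" (the principal point, pixels), "R" (3x3) and "t" (3): a world point X has camera coordinates R X + t. Camera axes: x right, y down, z forward; pixel columns grow to the right and rows downward; lengths in m; the calibration is good to about 2 mm. The wrist camera is an equidistant fisheye: a pixel r from the principal point sees the ray r / f radians off the axis. A picture is of the moment at which its call begins.
A pose or a line that the arm cannot do raises manip.IKError and nothing moves.
- order.finish_job(): hands the job in; it is judged then, once.
Readings, each from a call of its own:
- manip.read_time(): time.
- manip.read_joint_positions(): joint angles.
- manip.read_qd(): joint speeds.
- manip.read_effort(): joint torques, N m.
- manip.read_eef_pos(): TCP position.
- manip.read_tool_rot(): TCP orientation.
- manip.read_wrist_force(): force on the tool from outside, world axes, zero at the start.
- manip.read_wrist_torque(): the same for the moment, N m.
- manip.read_gripper_width(): opening from 0.0 (shut) to 1.0 (fully open).
- manip.read_finger_force(): force on a finger pad.
Only numpy, scipy, OpenCV 4.12 (cv2) and the standard library are available. Lean on these libraries where they do the work, as an engineer would, in place of code of your own. Each camera call takes 0.05 s, during which the arm holds its last target. There are 200 camera calls.

## Task

The tube carousel of the sample changer still rests on the tips of its drive studs. Pull the upright transport stop out of its slot and leave it on the desk about a hand's width or more from the changer. Then turn the carousel on its hub, without lifting it off, until its holes drop over the three studs, and press it down until it snaps fully home; do not disturb the bottle, the dish or the timer.

Things in the scene. Friction and masses are not known exactly. Their poses are not given: they have to be found in the camera images.
- changer: Sample changer, the fixed white machine: round housing 210 mm across, top 45 mm above the desk; origin on the desk under the hub's axis, z up. A console up to 37 mm high sticks out to 130 mm on its -x side; on its +x side a rear arm carries an upright slot.
- slot (a point): On the slot's floor, 118 mm from the hub's axis, 45 mm above the desk; axes as the changer's. Two upright cheeks, 13 mm thick, 48 mm high, from x = -20 to +20 mm of here, leave a 15 mm gap at y = 0, closed behind, open above and towards the hub.
- platter (a point): Centre of the platter's top face, on the hub's axis, 50 mm above the desk; axes as the changer's. The hub is 30 mm thick and 40 mm high from here, with three spring balls on its side.
- carousel: Loose grey round tube carousel, about 0.28 kg; origin on its axis in its underside, z up. Outer ring of 49 to 74 mm radius, 38 mm high, with 15 tube places; 8 mm plate inside it with three stud holes; closed centre boss of 24 mm radius, 46 mm high, over the hub. At the start it rests 14 mm above the platter on the stud tips, 0.36 rad or more from fitting; it fits in three positions.
- boss_top (a point): Centre of the carousel's flat boss top. When the holes are within about 0.05 rad of the studs the carousel drops some 6 mm by its weight and hangs on the spring balls about 8 mm above the platter, held from turning by the studs. Pressed straight down here with about 12 N it snaps home, underside on the platter.
- lug0 (a point): Middle of a solid rim lug of the carousel, on the carousel's +x side, 84 mm from the axis: 20 mm long outward (74 to 94 mm radius), 14 mm wide, 30 mm high (4 to 34 mm above the underside). Push a lug sideways to turn the carousel, either way; at the start that takes a few N. Seated, one of the three lugs stands in front of the slot.
- lug1 (a point): Middle of an equal lug, 120 degrees on from lug0 (counter-clockwise from above).
- lug2 (a point): Middle of an equal lug, 240 degrees on from lug0.
- hole0 (a point): Lower end of a 14 mm through hole in the carousel's plate, 36 mm from the axis in the direction of lug0; hole1 and hole2 lie likewise in the directions of lug1 and lug2.
- hole1 (a point): Lower end of the hole in the direction of lug1.
- hole2 (a point): Lower end of the hole in the direction of lug2.
- stud0_tip (a point): Tip of a fixed drive stud, 10 mm thick with a bevelled tip, 14 mm high from the platter, 36 mm from the hub's axis on the slot's side.
- stud1_tip (a point): Tip of an equal stud, 120 degrees on (counter-clockwise from above).
- stud2_tip (a point): Tip of an equal stud, 240 degrees on.
- transport_stop: Loose black upright plate, 50 mm along its x, 12 mm thick along its y, 85 mm high along z, 0.06 kg; origin at the centre of its foot. It stands loosely in the slot (x axes parallel), 37 mm of it above the cheeks; its inner end, 82 mm from the hub's axis, reaches into the path of the lugs, where a lug must come to rest.
- stop_top (a point): Centre of the transport stop's top edge, 85 mm above its foot; axes as the stop's. Grip it here across its 12 mm thickness.
- stop_mid (a point): Middle of the transport stop, 42.5 mm below its top edge. The desk right of the changer, between the dish and the bottle, is free as far as y = -0.30 m; its front edge is at x = 0.35 m. Small things up to 120 mm high stand along its back, behind x = 0.69 m.
- microscope: Large white microscope, fixed, left of the changer: fills x = 0.43 to 0.72, y = 0.25 to 0.47 m of the desk, up to 0.31 m high. Keep the arm clear of it.
- stain_bottle: Brown bottle with a white cap, 44 mm across, 92 mm high, on the right towards the back; origin in its base. Leave it alone.
- culture_dish: Closed round culture dish, 63 mm across, 14 mm high, on the right in front; origin in its base. Leave it alone.
- bench_timer: White bench timer, 64 mm wide, 30 mm deep, 62 mm high, on the left in front of the microscope; origin in its base. Leave it alone.
Not all that is in view belongs to the job. Leave any pink look-alike of the transport_stop alone.

How it is judged:
By the outcome, as a careful person would: the job done as asked, in the order asked, and still so for the second after the job is handed in, with the robot touching nothing.
It also fails if it takes over 64 s, if anything falls off the work surface, if the arm or the gripper's body presses on something with over 40 N, if the wrist force passes 120 N, or if a joint passes its speed limit or range.

## Working session

There is one attempt and no reset: what is moved stays moved. The work goes in short steps, each a Python script; the robot and the scene stay as the last script left them, time stands still between calls to the robot, and variables do not carry over. Pictures are saved under pics/ and viewed, at most 10 in all, crops included, and the job is handed in when it is done.

```bash
mkdir -p pics; ls; cat > h.py <<'E'
import numpy as np, cv2
from cell import manip, jaws, camera, order
def snap(n, f=None):
    c=camera(n)
    if f: cv2.imwrite('pics/'+f, c['frame'][:,:,::-1])
    return c
def cloud(c):
    """world points per pixel from z_map (pinhole cameras)"""
    f=240/np.tan(np.radians(c['vfov'])/2)
    v,u=np.mgrid[:480,:640]; z=c['z_map']
    P=np.stack([(u-c['cx'])/f*z,(v-c['cy'])/f*z,z],-1)
    return (P-c['t'])@c['R']
def plane(c,u,v,h):
    """world point at height h seen at pixel"""
    f=240/np.tan(np.radians(c['vfov'])/2)
    d=np.array([(u-c['cx'])/f,(v-c['cy'])/f,1])@c['R']; o=-c['R'].T@c['t']
    return o+d*(h-o[2])/d[2]
E
python3 - <<'E'
from h import *
a=snap('scene','s0.png'); b=snap('side','d0.png')
for c in (a,b): print(c['vfov'],c['cx'],c['cy'],-c['R'].T@c['t'],c['R'][2],(c['z_map']>0).mean())
E
```

```text
pics
47.87703106202195 316.9847380016194 230.58439768187577 [-0.31312169 -0.34033925  0.85955925] [ 0.68335781  0.36492861 -0.63233631] 0.99609375
55.38703138723413 323.66929537095973 244.5731576297206 [ 0.40259709 -0.41464043  0.9436839 ] [ 0.12091776  0.53392529 -0.83684089] 0.9959895833333333
```

View pics/s0.png

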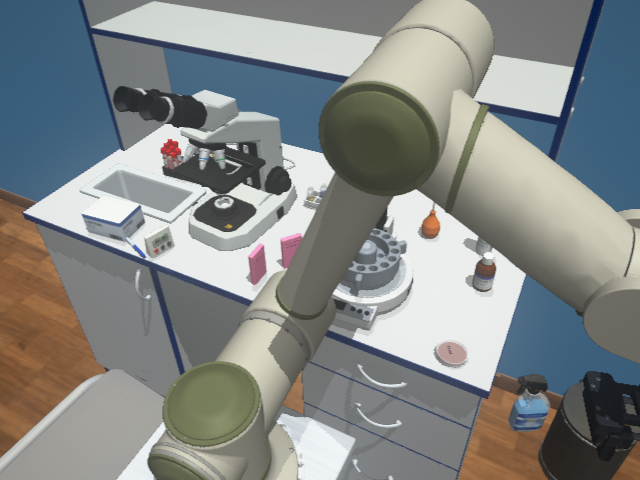

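View pics/d0.png

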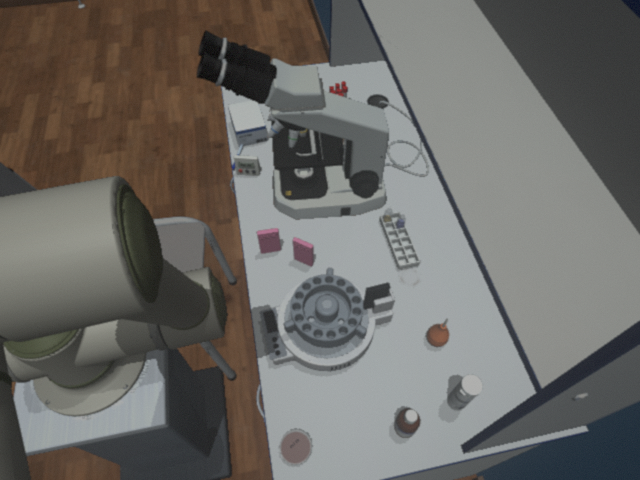

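Candidates for the stop: the black plate in the slot at side (378,297), and pink look-alikes at side (268,240) and (303,250), which are scene (257,264) and (291,250). The description says black and in the slot, so I choose (378,297). The carousel boss is at side (327,305), with lugs near (330,273), (290,325) and (362,327). Bottle is at (407,420), dish at (295,446), timer at (246,165).

```bash
python3 - <<'E'
from h import *
c=snap('side'); P=cloud(c); g=c['frame'].astype(int)
np.set_printoptions(precision=4,suppress=True)
im=c['frame'][250:380,240:420,::-1]; cv2.imwrite('pics/crop0.png',cv2.resize(im,None,fx=4,fy=4,interpolation=cv2.INTER_CUBIC))
def med(m): return np.median(P[m],0), m.sum()
V,U=np.mgrid[:480,:640]; box=(U>250)&(U<410)&(V>255)&(V<370)
# boss top expected z=0.05+0.014+0.046=0.110, ring top 0.102
Z=P[...,2]
cb=plane(c,327,303,0.11); print('boss guess',cb)
r=np.hypot(P[...,0]-cb[0],P[...,1]-cb[1])
m=box&(r<.035)&(abs(Z-.110)<.006); print('boss',med(m))
x,y=P[m][:,:2].T; print('boss circle midrange',(x.min()+x.max())/2,(y.min()+y.max())/2, np.ptp(x),np.ptp(y))
ctr=np.median(P[m],0)[:2]
dk=(g.max(-1)<60)&(U>355)&(U<400)&(V>275)&(V<315)
m=dk&(Z>.115); print('stop',med(m)); 
q=P[m&(Z>np.percentile(Z[m],60)-.0)]; print(np.percentile(Z[m],[5,25,50,75,95]))
mt=m&(abs(Z-.130)<.006); print('top',med(mt)); pts=P[mt][:,:2].astype(np.float32); print(cv2.minAreaRect(pts*1000))
# cheeks z .093
r=np.hypot(P[...,0]-ctr[0],P[...,1]-ctr[1])
# lugs
m=box&(r>.079)&(r<.093)&(abs(Z-.098)<.006)
n,L,s,_=cv2.connectedComponentsWithStats(m.astype(np.uint8))
for i in range(1,n):
    if s[i,4]>8: p=P[L==i].mean(0); print('lug?',p,s[i,4],np.degrees(np.arctan2(p[1]-ctr[1],p[0]-ctr[0])),np.hypot(*(p[:2]-ctr)))
for n_,uv,h in [('bottle',(410,414),.09),('dish',(295,446),.014),('timer',(246,160),.06),('p1',(268,230),.085),('p2',(303,242),.085)]: print(n_,plane(c,*uv,h),P[uv[1],uv[0]])
# housing (z=.045 top) circle fit
m=box&(r>.09)&(r<.115)&(abs(Z-.045)<.005); print('housing',m.sum(),P[m].min(0),P[m].max(0))
E
```

```text
boss guess [ 0.5009 -0.0215  0.11  ]
boss (array([ 0.4989, -0.0246,  0.1085]), np.int64(392))
boss circle midrange 0.49896178220102827 -0.023290591789487846 0.046352087586285895 0.04654767233576083
stop (array([ 0.6019, -0.021 ,  0.1237]), np.int64(67))
[0.1166 0.1209 0.1237 0.1268 0.1305]
top (array([ 0.6013, -0.0198,  0.127 ]), np.int64(29))
((604.815185546875, -18.449417114257812), (45.23305892944336, 7.857665061950684), 5.819149494171143)
lug? [0.5232 0.0577 0.0968] 37 73.57154625678574 0.08574731256129133
lug? [ 0.5858 -0.0205  0.0979] 20 2.6948932820592657 0.08698529580586407
lug? [ 0.4155 -0.0442  0.0962] 47 -166.7571651682915 0.08571010136893512
lug? [ 0.5586 -0.0861  0.0963] 49 -45.857197585770976 0.08576350709643675
bottle [ 0.6038 -0.2572  0.09  ] [ 0.6036 -0.2574  0.091 ]
dish [ 0.3913 -0.2549  0.014 ] [ 0.3913 -0.2551  0.0152]
timer [0.3848 0.4485 0.06  ] [0.3847 0.4568 0.0516]
p1 [0.4099 0.1973 0.085 ] [0.4099 0.198  0.0841]
p2 [0.4825 0.1492 0.085 ] [0.4825 0.1493 0.0848]
housing 1353 [ 0.388  -0.1275  0.04  ] [0.6128 0.0802 0.0497]
```

View pics/crop0.png

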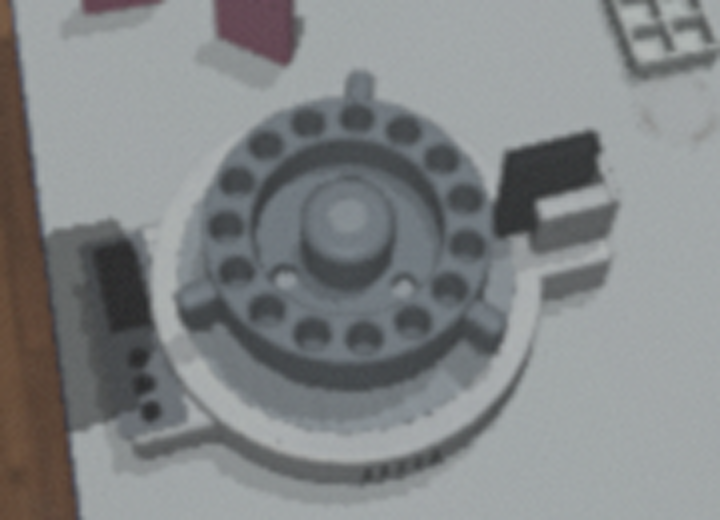

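The crop confirms it: the black plate stands between the white cheeks at crop (550,185). The pink plates are elsewhere, at (250,40) and (120,0). The lugs are at crop (360,85), (200,300) and (485,325). Their angles mod 120° come to about 73.7°. Next I refine the slot direction and hover over the stop for a wrist view.

```bash
cat >> h.py <<'E'
from scipy.spatial.transform import Rotation as Ro
def ori(a):
    """tool down, tool y along world direction a (rad)"""
    y=np.array([np.cos(a),np.sin(a),0]); z=np.array([0,0,-1.]); x=np.cross(y,z)
    return Ro.from_matrix(np.stack([x,y,z],1)).as_rotvec()
def wproj(c,X):
    """world points -> fisheye pixels"""
    f=240/np.tan(np.radians(c['vfov'])/2); p=np.atleast_2d(X)@c['R'].T+c['t']
    rr=np.hypot(p[:,0],p[:,1]); th=np.arctan2(rr,p[:,2])
    return np.stack([c['cx']+f*th*p[:,0]/rr,c['cy']+f*th*p[:,1]/rr],1)
def wray(c,u,v,h):
    f=240/np.tan(np.radians(c['vfov'])/2); a,b=u-c['cx'],v-c['cy']; r=np.hypot(a,b); th=r/f
    d=np.array([np.sin(th)*a/r,np.sin(th)*b/r,np.cos(th)])@c['R']; o=-c['R'].T@c['t']
    return o+d*(h-o[2])/d[2]
E
python3 - <<'E'
from h import *
np.set_printoptions(precision=4,suppress=True)
c=snap('side'); g=c['frame'].astype(int).max(-1)
pt=[]
for u in range(369,388):
    col=g[272:300,u]; d=np.diff(col); k=np.argmin(d[:18]); 
    pt.append(plane(c,u,272+k+.5,.130)[:2])
pt=np.array(pt); s=np.polyfit(pt[:,0],pt[:,1],1); print('edge',pt[0],pt[-1],s,np.degrees(np.arctan(s[0])),np.abs(np.polyval(s,pt[:,0])-pt[:,1]).max())
for a in (np.pi/2,-np.pi/2):
    q=manip.solve_ik([.605,-.02,.21],ori(a+.07)); print(a,q)
a=min((np.pi/2,-np.pi/2),key=lambda a:abs(manip.solve_ik([.605,-.02,.21],ori(a))[5]))
manip.move_to([.45,-.25,.27],ori(a)); manip.move_to([.59,-.02,.22],ori(a)); print(a,manip.read_time(),manip.read_eef_pos())
w=snap('wrist','w0.png'); print(w['vfov'],-w['R'].T@w['t'],w['R'][2])
snap('scene','s1.png')
E
```

```text
edge [ 0.5889 -0.012 ] [ 0.6269 -0.0104] [ 0.0665 -0.0513] 3.802056091095611 0.0009027646695410688
1.5707963267948966 [-0.2284  0.5045  1.1982 -0.      1.439  -1.8692]
-1.5707963267948966 [-0.2284  0.5045  1.1982 -0.      1.439   1.2724]
-1.5707963267948966 2.7833 [ 0.5899 -0.0213  0.2203]
65.70646984690485 [ 0.6672 -0.0217  0.3585] [-0.2986 -0.0001 -0.9544]
```

View pics/w0.png

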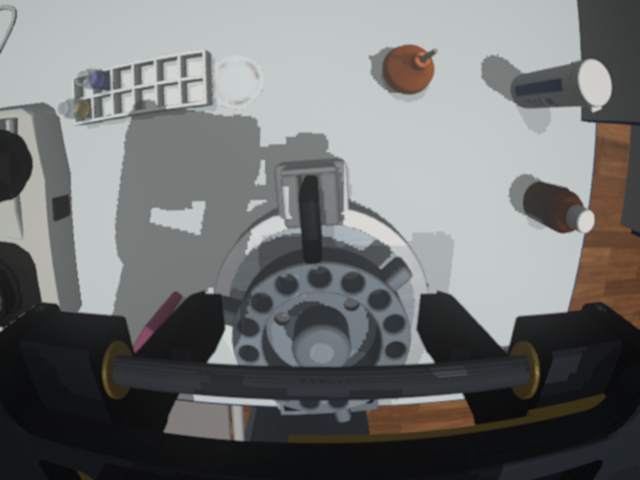

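The wrist view shows the black stop's top at about (309,180)–(312,230) between the cheeks at (285,190) and (335,190). The bottle (560,205) is well off.

```bash
python3 - <<'E'
from h import *
np.set_printoptions(precision=4,suppress=True)
w=snap('wrist'); g=w['frame'].astype(int).max(-1)
C=np.array([.499,-.0235])
th=np.radians(3.5); d=np.array([np.cos(th),np.sin(th)])
for r in (.082,.107,.132): print(r,wproj(w,np.r_[C+r*d,.13]))
L=[];R=[]
for v in range(182,246,3):
    row=g[v,292:332]; k=np.where(row<50)[0]
    if len(k)==0: continue
    a,b=292+k[0],292+k[-1]
    pa,pb=wray(w,a-.5,v,.13),wray(w,b+.5,v,.13); L.append(pa);R.append(pb); print(v,a,b,pa[:2],pb[:2])
L=np.array(L);R=np.array(R)
for E in (L,R,(L+R)/2):
    s=np.polyfit(E[:,0],E[:,1],1); print(s,np.degrees(np.arctan(s[0])), np.polyval(s,.6055))
cv2.imwrite('pics/w1.png',cv2.resize(w['frame'][150:280,250:380,::-1],None,fx=4,fy=4,interpolation=cv2.INTER_NEAREST))
E
```

```text
0.082 [[315.1462 266.5833]]
0.107 [[312.5105 229.8781]]
0.132 [[309.7767 191.1338]]
182 303 316 [ 0.6365 -0.011 ] [ 0.6365 -0.0196]
185 302 316 [ 0.6346 -0.0103] [ 0.6346 -0.0196]
188 301 316 [ 0.6328 -0.0097] [ 0.6327 -0.0196]
191 300 316 [ 0.6309 -0.0091] [ 0.6308 -0.0196]
194 299 316 [ 0.629  -0.0084] [ 0.6289 -0.0196]
197 299 317 [ 0.6271 -0.0084] [ 0.627  -0.0202]
200 299 316 [ 0.6252 -0.0083] [ 0.6251 -0.0196]
203 300 317 [ 0.6233 -0.0089] [ 0.6232 -0.0202]
206 300 317 [ 0.6213 -0.0089] [ 0.6213 -0.0202]
209 300 318 [ 0.6194 -0.0089] [ 0.6194 -0.0208]
212 300 318 [ 0.6175 -0.0089] [ 0.6174 -0.0208]
215 301 318 [ 0.6155 -0.0095] [ 0.6155 -0.0208]
218 301 318 [ 0.6136 -0.0094] [ 0.6136 -0.0208]
221 301 318 [ 0.6116 -0.0094] [ 0.6116 -0.0208]
224 301 319 [ 0.6097 -0.0094] [ 0.6097 -0.0214]
227 302 319 [ 0.6077 -0.01  ] [ 0.6077 -0.0214]
230 302 319 [ 0.6057 -0.0099] [ 0.6057 -0.0214]
233 302 319 [ 0.6038 -0.0099] [ 0.6037 -0.0214]
236 302 320 [ 0.6018 -0.0099] [ 0.6017 -0.022 ]
239 302 320 [ 0.5998 -0.0099] [ 0.5997 -0.022 ]
242 302 320 [ 0.5977 -0.0098] [ 0.5977 -0.022 ]
245 303 320 [ 0.5957 -0.0104] [ 0.5957 -0.022 ]
[ 0.0157 -0.0191] 0.8975618573305648 -0.00963873814670597
[ 0.0694 -0.0635] 3.969933926524006 -0.021491712310711036
[ 0.0425 -0.0413] 2.434663928583363 -0.015565616604036357
```

View pics/w1.png

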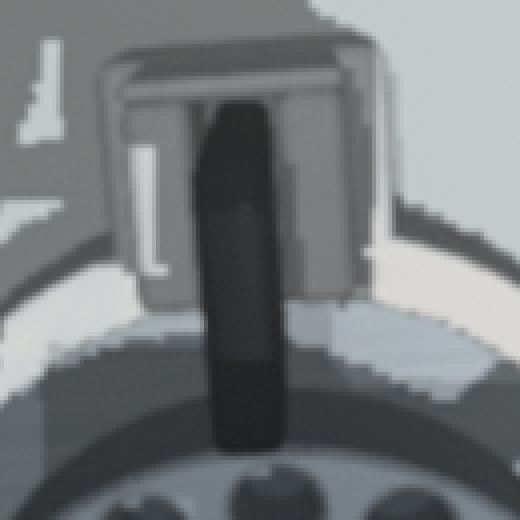

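Top-edge lines agree at about 3.9° from both cameras, with the stop centred near (0.6055, -0.0162). Grasp, lift and place.

```bash
python3 - <<'E'
from h import *
np.set_printoptions(precision=4,suppress=True)
o=ori(-np.pi/2+np.radians(3.9)); x,y=.6055,-.0162
jaws.gripper_to(.45)
manip.move_to([x,y,.16],o); manip.servo_line([x,y,.108],o,.08); manip.sleep(.2)
print(manip.read_eef_pos(),manip.read_wrist_force())
jaws.gripper_to(0.); print('w',manip.read_gripper_width()*88,manip.read_finger_force(),manip.read_wrist_force())
manip.servo_line([x,y,.165],o,.08); print(manip.read_wrist_force(),manip.read_gripper_width()*88)
manip.servo_line([x,y,.215],o,.15)
o2=ori(-np.pi/2)
manip.servo_line([.505,-.268,.20],o2,.25); manip.servo_line([.505,-.268,.10],o2,.15)
snap('side','d1.png'); w=snap('wrist','w2.png')
print(manip.read_eef_pos(),manip.read_wrist_force(),manip.read_gripper_width()*88,manip.read_time())
E
```

```text
[ 0.6057 -0.0162  0.1085] [ 1.0204  0.4009 -0.6438]
w 12.018327881273496 29.999675555736758 [0.0687 0.7764 0.4967]
[ 0.0473  0.19   -0.1694] 11.560221177515329
[ 0.5055 -0.2682  0.1011] [-0.2104 -0.3635 -0.3882] 11.462338949738621 9.1667
```

View pics/d1.png

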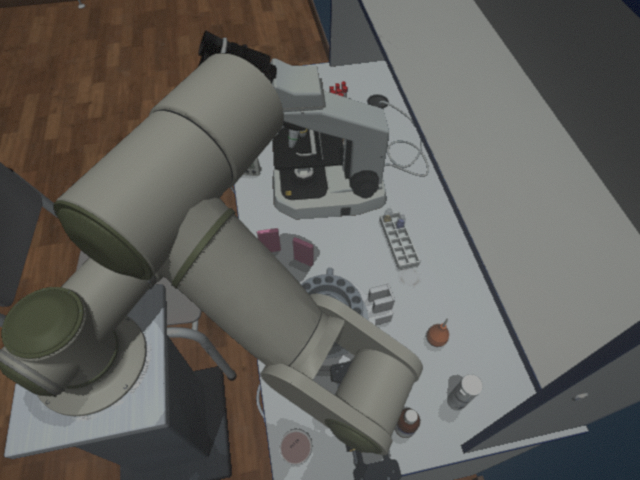

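The slot at (380,303) is now empty and the stop is held (11.5 mm width). I lower until touch, release, and retreat to above lug1.

```bash
python3 - <<'E'
from h import *
np.set_printoptions(precision=4,suppress=True)
o=ori(-np.pi/2); manip.servo_line([.505,-.268,.068],o,.1); manip.sleep(.15)
z=.068; f0=manip.read_wrist_force()[2]
while z>.060:
    z-=.001; manip.servo_line([.505,-.268,z],o,.05); f=manip.read_wrist_force()[2]
    if f-f0>2.5: break
print(z,f0,f)
jaws.gripper_to(.3); manip.servo_line([.505,-.268,.17],o,.15)
w=snap('wrist','w3.png')
jaws.gripper_to(.25)
# feasibility of arc, tool y tangential
C=np.array([.499,-.0235])
for flip in (0,np.pi):
  for b in (73.7,90,110,124):
    t=np.radians(b); p=C+.086*np.array([np.cos(t),np.sin(t)]); q=manip.solve_ik([*p,.09],ori(t+np.pi/2+flip)); print(flip,b,None if q is None else np.array(q))
print(manip.read_time())
E
```

```text
0.062 -0.6426214147530397 8.792087469044043
0 73.7 None
0 90 None
0 110 [-0.1296  0.4389  1.7367 -0.      0.9659  2.663 ]
0 124 [-0.1565  0.4126  1.7889 -0.      0.9401  2.3917]
3.141592653589793 73.7 [-0.1127  0.5113  1.5904 -0.      1.0399  0.1718]
3.141592653589793 90 [-0.1112  0.4792  1.6558  0.      1.0066 -0.1112]
3.141592653589793 110 [-0.1296  0.4389  1.7367 -0.      0.9659 -0.4786]
3.141592653589793 124 [-0.1565  0.4126  1.7889 -0.      0.9401 -0.7499]
12.9
```

View pics/w3.png

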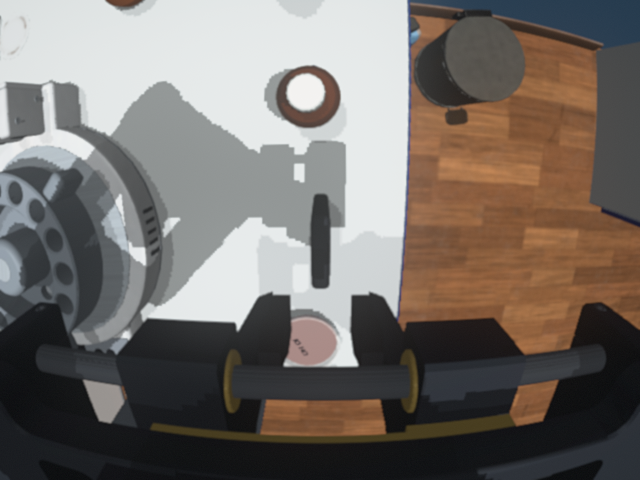

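The stop stands upright on the desk at (320,240), between the dish (315,340) and the bottle (308,95), clear of both. I straddle lug1 loosely and turn the carousel ccw by about 50°.

```bash
cat >> h.py <<'E'
C=np.array([.499,-.0235])
def at(b,z,r=.087):
    t=np.radians(b); return [*(C+r*np.array([np.cos(t),np.sin(t)])),z], ori(t-np.pi/2)
E
python3 - <<'E'
from h import *
np.set_printoptions(precision=3,suppress=True)
jaws.gripper_to(.32)
manip.move_to(*at(73.7,.16)); p,o=at(73.7,.088)
manip.servo_line([*p[:2],.11],o,.15); f0=np.array(manip.read_wrist_force())
z=.11
while z>.0885:
    z-=.004; manip.servo_line([*p[:2],max(z,.088)],o,.06)
    f=np.array(manip.read_wrist_force())-f0
    if abs(f[2])>6: print('touch',z,f); raise SystemExit
jaws.gripper_to(.2); print('open',manip.read_gripper_width()*88,manip.read_time())
for b in list(np.arange(77,120,3.))+list(np.arange(120,127.1,1)):
    manip.servo_line(*at(b,.088),rate=.06); f=np.array(manip.read_wrist_force())-f0
    t=np.radians(b); print(b,'tang',f@[-np.sin(t),np.cos(t),0],'rad',f@[np.cos(t),np.sin(t),0],f[2])
    if np.linalg.norm(f)>25: break
print(manip.read_time()); snap('wrist','w4.png'); snap('side','d2.png')
E
```

```text
open 17.288003357213864 16.8
77.0 tang -0.671103581689635 rad 1.2205005031314633 -0.47276833688437403
80.0 tang -0.7143949783795451 rad 0.9670559596836674 -0.20553960450614203
83.0 tang -0.23647986202889776 rad 1.3863035154251673 -0.3827833131774331
86.0 tang 0.0328555301400063 rad 0.3388781087400094 0.1795295956888675
89.0 tang -0.6751794440753194 rad 0.5160893452599906 0.17033127590977637
92.0 tang -0.9259406074997786 rad 1.399243644348012 0.9558900177154054
95.0 tang -0.8128619549698191 rad 1.307852173514413 -0.13354265153398034
98.0 tang -0.6764578831445727 rad 1.899655179415771 0.4529649421088674
101.0 tang -1.2707756662868153 rad 0.5190470427018397 -0.03369494722272285
104.0 tang 0.09225053133867206 rad 1.625570943746914 0.2912545399817531
107.0 tang -0.2358661733202026 rad 0.38313169754491294 0.5875737404250065
110.0 tang -1.020725523022895 rad 0.5739005376380689 -0.45314641476052797
113.0 tang -1.0232393929198214 rad 0.6523752208640909 -1.0431214122493713
116.0 tang -1.524009279560595 rad -0.10139292676370326 0.14045546120725244
119.0 tang -0.263161943655524 rad 0.790543804288131 0.3792891405121551
120.0 tang -0.6333952929203033 rad 0.5560255124178392 0.3521153807098104
121.0 tang -0.42967865410596784 rad -0.5593474096584418 0.30348042069755354
122.0 tang -1.4430361837243804 rad 0.7354313833288888 0.3896207029125808
123.0 tang -0.6610244061350707 rad 0.14497746875422113 0.625027917942769
124.0 tang -0.6577600906283534 rad 0.23598032973761232 -0.6553976998833114
125.0 tang -0.18966071187335065 rad -0.3100527728055817 -0.5346582728938192
126.0 tang -1.0731478777105519 rad 0.40679961904528555 0.049747994652464905
127.0 tang -0.9019325517948973 rad -0.02104993157729418 -0.539477714394452
22.55
```

View pics/w4.png

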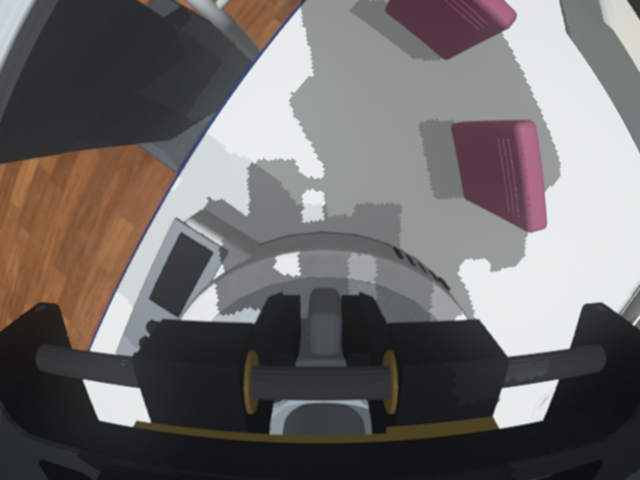

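```bash
python3 - <<'E'
from h import *
np.set_printoptions(precision=4,suppress=True)
c=snap('side'); P=cloud(c); r=np.hypot(P[...,0]-C[0],P[...,1]-C[1]); Z=P[...,2]
m=(r<.02)&(Z>.08)&(Z<.125); print('boss z',m.sum(),np.median(Z[m]) if m.any() else None)
m=(r>.079)&(r<.093)&(abs(Z-.094)<.009)
n,L,s,_=cv2.connectedComponentsWithStats(m.astype(np.uint8))
for i in range(1,n):
    if s[i,4]>8: p=P[L==i].mean(0); print(p,s[i,4],np.degrees(np.arctan2(p[1]-C[1],p[0]-C[0])))
E
```

```text
boss z 285 0.10288533720979946
[0.4644 0.0484 0.0972] 15 115.7363713293023
[0.4322 0.0266 0.0915] 9 143.094683467872
[ 0.584  -0.0148  0.0901] 43 5.878086849072621
[ 0.4659 -0.1031  0.0882] 52 -112.57966869023056
```

The wrist view shows lug1 between the fingers at (325,325). The side depth shows the boss dropped about 6 mm (0.1085 → 0.1029), so the holes are over the studs. I ease back to centre, open, lift, and press the boss with closed fingers.

```bash
python3 - <<'E'
from h import *
np.set_printoptions(precision=4,suppress=True)
manip.servo_line(*at(124.5,.088),rate=.05); jaws.gripper_to(.32)
p,o=at(124.5,.16); manip.servo_line(p,o,.15); jaws.gripper_to(0.)
manip.move_to([*C,.15],o); manip.servo_line([*C,.116],o,.1); manip.sleep(.15)
f0=np.array(manip.read_wrist_force()); z=.116; log=[]
while z>.099:
    z-=.001; manip.servo_line([*C,z],o,.03); f=np.array(manip.read_wrist_force())-f0; log.append((z,manip.read_eef_pos()[2],*f))
    if f[2]>30: break
print(np.array(log)); manip.servo_line([*C,.15],o,.1)
manip.move_to([.30,-.30,.30],o)
c=snap('side','d3.png'); P=cloud(c); r=np.hypot(P[...,0]-C[0],P[...,1]-C[1]); Z=P[...,2]
m=(r<.02)&(Z>.08)&(Z<.125); print('boss z',m.sum(),np.median(Z[m]))
print(manip.read_time())
E
```

```text
[[  0.115    0.1151  -0.2361  -0.5619  -0.6874]
 [  0.114    0.114   -0.3054  -0.3386  -0.2747]
 [  0.113    0.1129   0.1437   0.1271  -0.608 ]
 [  0.112    0.1121   0.0186   0.4006   1.1484]
 [  0.111    0.1116  -1.6431   0.0242   6.1688]
 [  0.11     0.1108   0.1739   0.4998   6.5348]
 [  0.109    0.1089   0.704   -1.8358  -0.8603]
 [  0.108    0.1078  -0.1868  -0.688   -0.5953]
 [  0.107    0.1069   0.2221  -0.6157  -1.2778]
 [  0.106    0.106    0.5045  -1.1477  -1.4625]
 [  0.105    0.105   -0.4761  -1.5751  -0.5021]
 [  0.104    0.1044  -1.8173  -0.6517   4.7767]
 [  0.103    0.1044  -4.5757   1.3255  15.0739]
 [  0.102    0.1043  -8.2873   0.713   25.6201]
 [  0.101    0.1043 -12.6082   0.8508  36.0978]]
boss z 280 0.09500793400589445
31.4167
```

View pics/d3.png

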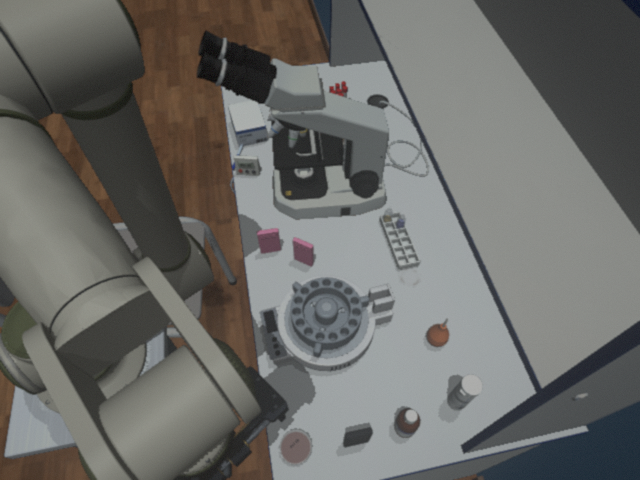

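The carousel is seated: the boss is at its home height (TCP stopped hard at 0.1043 after the snap) and a lug stands at the slot (370,300). The stop is upright at (357,437), and the bottle (407,420), dish (295,446) and timer (246,165) are unmoved.

```bash
python3 -c "
from h import *
print(order.finish_job())"
```

```text
the job is handed in; nothing more can be done
None
```

The job is done and handed in at about 31 s: the transport stop stands upright on the desk about 13 cm from the changer, the carousel is snapped fully home on its studs, and the bottle, dish and timer are where they were.

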